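Line up servos and hold the lamp lid over them

ROBOT

A 6-joint arm with a two-finger parallel gripper is mounted at the origin on the work surface. World frame = base frame: x ahead of the robot, y to its left, z up, the work surface at z = 0. Lengths are in mm, angles in rad, forces in N, time in s.
With the tool pointing down it reaches from about 350 to 975 mm from the base axis. Payload 7.1 kg.
Tool frame: the origin (TCP) lies on the front face of the gripper's body, between the roots of the fingers; the fingertips stand 80 mm ahead of it and the grasp point (between the pads) lies 61 mm ahead of it (env.tips_ahead is the distance from the TCP to the fingertips, in mm); z points along the fingers, y is the direction in which the jaws open and shut (so a half turn about z gives the same grasp; the last joint's range is limited). The gripper opens to 88 mm and grips with 3 to 60 N. Pads are 20 mm wide; open, the fingers measure 115 mm over their backs; the gripper's body (75 mm by 178 mm) begins 61 mm behind the grasp point.
Start: joints at [1.296, 0.423, 1.63, -0, 1.089, -0.019], TCP at [158.106, 604.655, 302.675] pointing down, gripper open.
Joint ranges: [-3, 3], [-0.9, 2.11], [0.09, 2.58], [-1.31, 4.45], [0.11, 2.69], [-2.54, 2.54]. Speed limits (rad/s): [2.39, 2.39, 3.01, 3.14, 3.14, 3.14].

INTERFACE

Orientations are given as a unit quaternion [x, y, z, w].
In Python, from station import env, set_gripper, viewer, workorder gives the robot as it stands. Calls block until the motion is done:
- env.reach(position, orientation): joint-space move of the TCP to a pose.
- env.move_l(position, rot=None, rate=150, f_stop=None): straight line of the TCP; rot=None keeps the orientation; rate is the mean speed in mm/s. With f_stop (N) it stops when the force on the tool has changed by that much, and returns True; else False.
- env.move_joints(angles): joint-space move.
- set_gripper(opening): finger opening in mm; the grip force is fixed at half the most; returns when the fingers have stopped.
- env.hold(seconds).
- env.ik(position, orientation): joint angles nearest the present ones, or None.
- env.read_state(): the state.
- viewer.camera(name): name is "scene" or "top"; returns the picture (420x560x3 uint8, blue, green, red); there is no depth.
- viewer.camera_params(name): a dict with "fx", "fy", "cx", "cy" (pixels), "pose" (4x4, takes a point from camera to world coordinates). Camera axes: x right, y up, looking along -z (the intrinsics and any distortion apply to the point x, -y, -z); pixel columns grow to the right and rows downward; lengths in mm; the calibration is good to about 2 mm. A picture is of the moment at which its call begins. camera_params takes no time and is no camera call.
A pose or a line that the arm cannot do raises env.IKError and nothing moves.
- workorder.sign_off(): hands the job in, once; it reports no verdict.
The state is a dict: "time_s": time; "qpos": joint angles; "dq": joint speeds; "tau": joint torques, N m; "tool_pos": TCP position; "orientation": TCP orientation; "force": force on the tool from outside, world axes, zero at the start; "wrist_torque": the same for the moment, N m; "width": finger opening in mm.
Only numpy, scipy, OpenCV 4.12 (cv2) and the standard library are available. Lean on these libraries where they do the work, as an engineer would, in place of code of your own. Each camera call takes 0.05 s, during which the arm holds its last target.

TASK

Nudge the three robot servos into an even row along the front of the aluminium ledge: one at each of the three small steel tabs, centred on it, square to the ledge and with a short end against it. Then raise the lid of the plywood light box and hold it open at 60 degrees so that the lamp panel inside it lights the row. Finish while still holding the lid there, as it falls shut if let go, with the servos still lined up and everything else on the bench left where it is.

Things in the scene. Friction and masses are not known exactly. Their poses are not given: they have to be found in the camera images.
- servo_a: one of three identical loose servos, standing: black block with an aluminium band, 30 (x) by 60 (y) by 44 high, 160 g, with an aluminium disc (26 across, top at 52) on a short neck on top, 14 towards one end. Origin: centre of underside; y along its length, z up. Slides when nudged low; grip it across the 30 mm width, below the disc. Any servo may go to any place, either end to the ledge.
- servo_b: one of three identical loose servos, standing: black block with an aluminium band, 30 (x) by 60 (y) by 44 high, 160 g, with an aluminium disc (26 across, top at 52) on a short neck on top, 14 towards one end. Origin: centre of underside; y along its length, z up. Slides when nudged low; grip it across the 30 mm width, below the disc. Any servo may go to any place, either end to the ledge.
- servo_c: one of three identical loose servos, standing: black block with an aluminium band, 30 (x) by 60 (y) by 44 high, 160 g, with an aluminium disc (26 across, top at 52) on a short neck on top, 14 towards one end. Origin: centre of underside; y along its length, z up. Slides when nudged low; grip it across the 30 mm width, below the disc. Any servo may go to any place, either end to the ledge.
- ledge: aluminium straightedge fixed to the bench, 230 long (x) by 18 (y) by 16 high, with three tabs on its top (dark steel, 10 wide, 18 deep, 12 high, top 28 above the bench) at x = -90, 0 and +90. Origin: centre of the underside; x along its length, its front face (where the servos go) is the -y one, 9 from the origin.
- place_0 (a point): point on the bench where the centre of the underside of a servo belongs: 39 mm to the ledge's own -y side from its middle line, i.e. 30 mm in front of its long front face, in line with the tab at x = -90 on the ledge; axes as the ledge's.
- place_1 (a point): point on the bench where the centre of the underside of a servo belongs: 39 mm to the ledge's own -y side from its middle line, i.e. 30 mm in front of its long front face, in line with the tab in the middle of the ledge; axes as the ledge's.
- place_2 (a point): point on the bench where the centre of the underside of a servo belongs: 39 mm to the ledge's own -y side from its middle line, i.e. 30 mm in front of its long front face, in line with the tab at x = +90 on the ledge; axes as the ledge's.
- lightbox: fixed plywood light box, 200 deep (x) by 260 wide (y) by 85 high, under a 9 mm lid of the same outline, 94.5 high in all when shut. Origin: centre of the underside; its own -x side is the front, towards the ledge. The lid is hinged along the top of the +x (back) side and has a steel bar handle on top, near the front.
- lid (a joint): opening angle of the lid in rad: 0 shut, growing as its front edge rises, 1.047 is 60 degrees; stop at 1.9. The lid (about 0.35 kg, its centre of mass 100 from the hinge) swings freely and falls shut if let go below about 1.5 rad.
- lid_handle (a point): middle of the lid's steel bar handle: round, 11 in diameter, 111 long, parallel to the hinge, on two posts 85 apart, its axis 35 above the lid's top face; when shut, 170 in front of the hinge and 44 above it; it turns with the lid. Fingers pinching it from above can stay upright while the lid turns about the bar.
- lid_hinge (a point): middle of the lid's hinge line, 85.5 above the bench at the back of the light box (its own x = +100); the hinge line runs along the light box's y axis.
- screwdriver: screwdriver with blue handle, 170 long, lying to the right of the servos (a bystander, to be left where it is); origin near its middle, x along it.
- tape: white plastic ring (tape core), 76 across, 20 high, flat on the bench beyond the far end of the ledge (a bystander, to be left where it is); origin centre of underside.
- flux_jar: small white jar with blue cap, 40 across, 40 high, standing between ledge and light box (a bystander, to be left where it is); origin centre of underside.
- bearing: steel ring bearing, 36 across, 10 high, between ledge and light box (a bystander, to be left where it is); origin centre of underside.
- spanner: steel spanner, 150 long, lying beyond the light box (a bystander, to be left where it is); origin near its middle, x along it.
- water: water bottle, 70 across, 210 high, on the right of the bench (a bystander, to be left where it is); origin centre of underside.
- foot: black rubber machine foot, cone 44 across, 25 high, on the right of the bench (a bystander, to be left where it is); origin centre of underside.
Not all that is in view belongs to the job. What is shaped like the servo_c but green or red is not meant.

How it is judged (in metres and radians):
On the way, in this order (a step that is already met when the one before it is completed fails the run):
1. with the lid still shut, a servo stands at each of the three tabs, square and against the ledge (horizontal distance between any of servo_a, servo_b, servo_c and place_0 below 0.01 m and horizontal distance between any of servo_a, servo_b, servo_c and place_1 below 0.01 m and horizontal distance between any of servo_a, servo_b, servo_c and place_2 below 0.01 m and angle between the y axis of each of servo_a, servo_b, servo_c and the y axis of ledge, either way round below 0.12 rad and y of each of servo_a, servo_b, servo_c in the frame of ledge above -0.044 m and angle between each of servo_a, servo_b, servo_c's own z axis and vertical below 0.1 rad and linear speed of each of servo_a, servo_b, servo_c below 0.02 m/s and value of joint lid below 0.1 rad), for 0.2 s.
2. the lid is held open at 60 degrees, within 5 (value of joint lid between 0.96 and 1.134 rad and velocity of joint lid between -0.1 and 0.1 rad/s and contact force between the fingers and lightbox above 0.3 N), for 0.3 s.
At the end, for the whole second after the job is handed in: The lid is held by the fingers at 60 degrees within 5 (0.96 to 1.134 rad), still; a servo stands upright within 10 mm of each of the three places, its length square to the ledge within 7 degrees (0.12 rad) and its centre no more than 35 mm from the ledge's front face (touching would be 30) (all of step 2 and horizontal distance between any of servo_a, servo_b, servo_c and place_0 below 0.01 m and horizontal distance between any of servo_a, servo_b, servo_c and place_1 below 0.01 m and horizontal distance between any of servo_a, servo_b, servo_c and place_2 below 0.01 m and angle between the y axis of each of servo_a, servo_b, servo_c and the y axis of ledge, either way round below 0.12 rad and y of each of servo_a, servo_b, servo_c in the frame of ledge above -0.044 m and angle between each of servo_a, servo_b, servo_c's own z axis and vertical below 0.1 rad and linear speed of each of servo_a, servo_b, servo_c below 0.02 m/s); the arm keeps its last pose, push and grip.
It fails at once if a bystander is moved more than 25 mm (distance of any of screwdriver, tape, flux_jar, bearing, spanner, water, foot from where it was at the start of the episode above 0.025 m).
It also fails if it takes over 61 s, if anything falls off the work surface, if the arm or the gripper's body presses on something with over 40 N, if the wrist force passes 120 N, or if a joint passes its speed limit or range.

## Working session

There is one attempt and no reset: what is moved stays moved. The work goes in short steps, each a Python script; the robot and the scene stay as the last script left them, time stands still between calls to the robot, and variables do not carry over. Pictures are saved under pics/ and viewed, and the job is handed in when it is done.

```bash
ls; mkdir -p pics; python3 - <<'E'
from station import env, set_gripper, viewer, workorder
import cv2,numpy as np
for n in ("scene","top"):
    im=viewer.camera(n); cv2.imwrite(f"pics/{n}0.png",im); 
    p=viewer.camera_params(n); print(n,{k:(np.round(v,4).tolist() if k=="pose" else v) for k,v in p.items()})
s=env.read_state(); print(s["time_s"],s["tool_pos"],s["orientation"],s["width"],s["force"])
E
```

```text
pics
scene {'fx': 535.8010372177438, 'fy': 535.8010372177438, 'cx': 281.5045808140361, 'cy': 206.70483988597348, 'pose': [[-0.7182, -0.4343, 0.5437, 1251.0286], [0.6959, -0.4488, 0.5607, 752.1538], [0.0005, 0.781, 0.6245, 915.5895], [0.0, 0.0, 0.0, 1.0]]}
top {'fx': 507.2278975402035, 'fy': 507.2278975402035, 'cx': 292.2334920430617, 'cy': 210.98248657642358, 'pose': [[0.0169, 0.999, -0.0422, 491.4846], [-0.9996, 0.016, -0.0219, -3.7958], [-0.0212, 0.0426, 0.9989, 1475.7378], [0.0, 0.0, 0.0, 1.0]]}
0.1 [157.99759176 604.30082042 301.999643  ] [ 1.27545740e-01  9.91832456e-01 -6.71843038e-04 -1.12841336e-04] 87.6493834545489 [-0.01173886 -0.38299297  0.01147602]
```

View pics/top0.png

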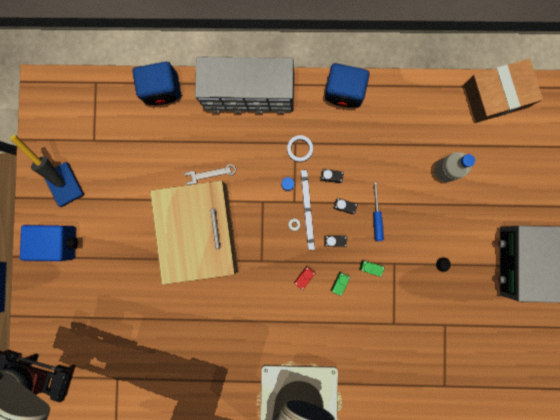

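View pics/scene0.png

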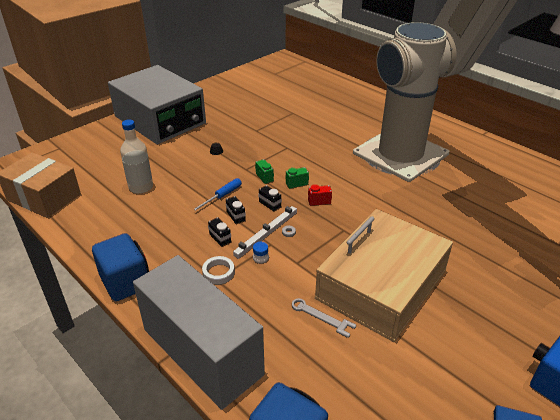

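The top view shows the ledge at about (308,210), three servos at (332,176), (346,206) and (336,241), and the light box at (193,232). I'll enlarge those areas.

```bash
python3 - <<'E'
import cv2
a=cv2.imread("pics/top0.png")
cv2.imwrite("pics/c1.png",cv2.resize(a[160:260,280:390],None,fx=7,fy=6,interpolation=cv2.INTER_CUBIC)[:, :] if 0 else cv2.resize(a[160:260,270:390],None,fx=6,fy=6,interpolation=cv2.INTER_CUBIC))
cv2.imwrite("pics/c2.png",cv2.resize(a[170:295,140:300],None,fx=4.8,fy=4.8,interpolation=cv2.INTER_CUBIC))
a=cv2.imread("pics/scene0.png")
cv2.imwrite("pics/c3.png",cv2.resize(a[170:270,200:320],None,fx=6,fy=6,interpolation=cv2.INTER_CUBIC))
E
```

```text
(no output)
```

View pics/c1.png

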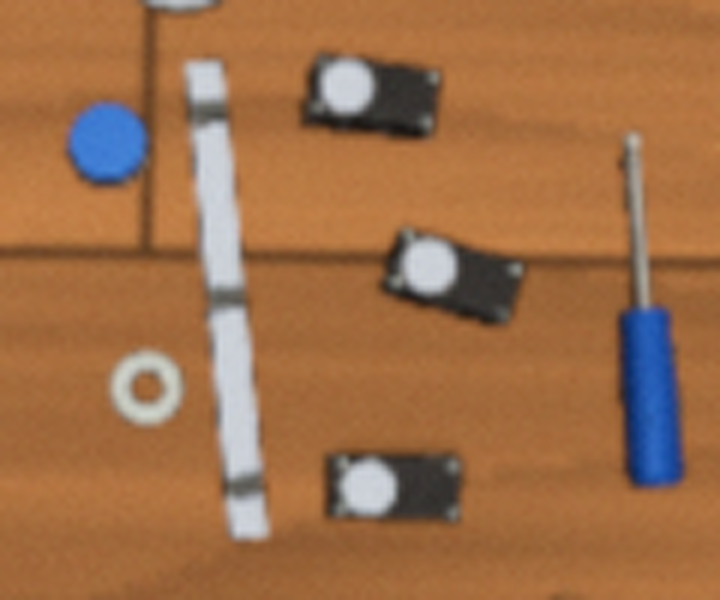

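View pics/c2.png

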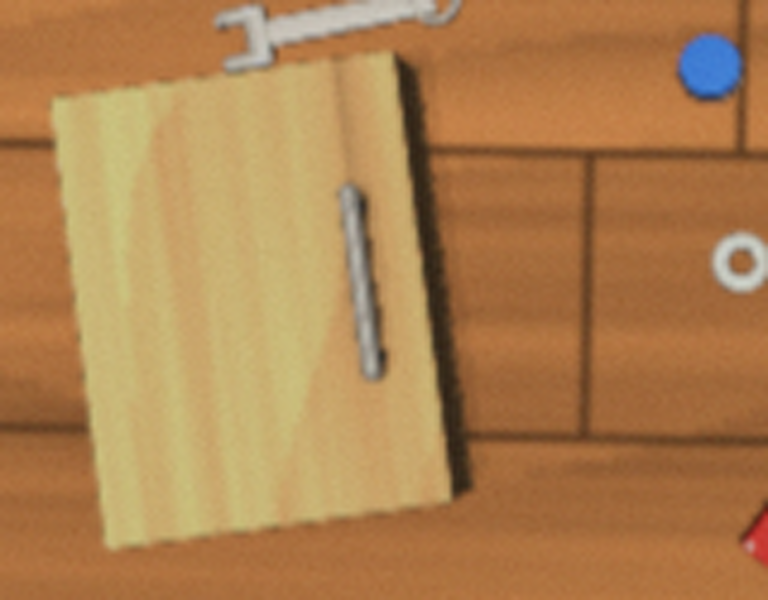

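View pics/c3.png

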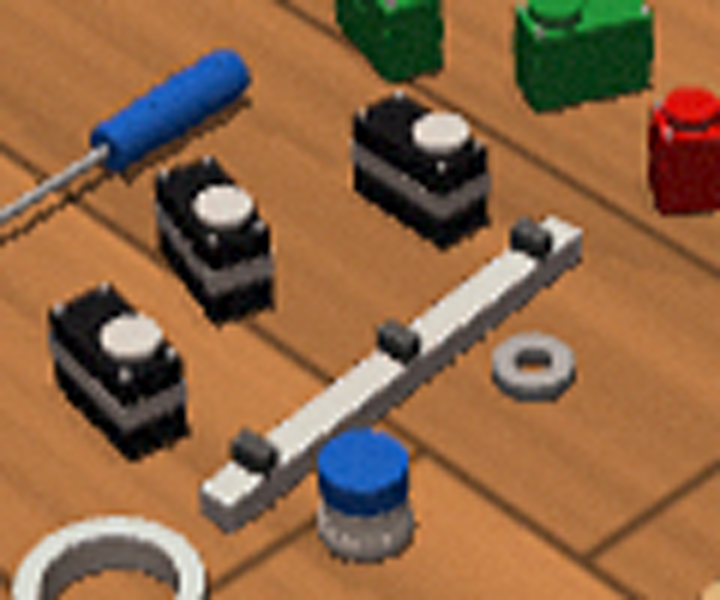

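```bash
cat > h.py <<'E'
import cv2,numpy as np
from station import env,set_gripper,viewer,workorder
def ray(cam,u,v,z):
    p=viewer.camera_params(cam);T=np.array(p["pose"])
    d=T[:3,:3]@np.array([(u-p["cx"])/p["fx"],-(v-p["cy"])/p["fy"],-1]);o=T[:3,3]
    return (o+d*(z-o[2])/d[2])[:2]
def proj(cam,P):
    p=viewer.camera_params(cam);T=np.array(p["pose"])
    q=T[:3,:3].T@(np.array(P,float)-T[:3,3])
    return np.array([p["cx"]+p["fx"]*q[0]/-q[2],p["cy"]-p["fy"]*q[1]/-q[2]])
def crop(cam,pts,ox,oy,s,z): return np.array([ray(cam,ox+(x+.5)/s-.5,oy+(y+.5)/s-.5,z) for x,y in pts])
E
cat > m.py <<'E'
from h import *
c1=lambda p,z:crop("top",p,270,160,6,z)
c3=lambda p,z:crop("scene",p,200,170,6,z)
L=c1([(185,62),(222,62),(268,538),(230,538)],16);t=c1([(208,110),(227,297),(244,486)],28)
print("ledge",L.round(1).tolist(),L.mean(0).round(1),"tabs",t.round(1).tolist(),t.mean(0).round(1))
d=L[0]+L[1]-L[2]-L[3];print("yaw",np.arctan2(d[1],d[0]),np.linalg.norm(d)/2, "tabyaw",np.arctan2(*(t[0]-t[2])[::-1]),np.linalg.norm(t[0]-t[2]))
for n,p,k in (("A",[(318,53),(440,70),(430,137),(302,122)],(347,87)),("B",[(402,228),(523,263),(507,325),(381,290)],(430,266)),("C",[(328,455),(461,455),(461,520),(328,520)],(369,488))):
    q=c1(p,44);d=q[0]+q[3]-q[1]-q[2];k=c1([k],52)[0]
    a=np.arctan2(d[1],d[0]);print(n,q.mean(0).round(1),"yaw(disc end)",a.round(3),"len",np.linalg.norm(d)/2,"disc",k.round(1),"ctr from disc",(k-14*np.array([np.cos(a),np.sin(a)])).round(1))
c2=lambda p,z:crop("top",p,140,170,4.8,z)
q=c2([(52,100),(396,52),(453,500),(107,548)],94.5);h=c2([(350,190),(374,375)],129.5)
print("lid",q.round(1).tolist(),q.mean(0));d=q[0]+q[3]-q[1]-q[2];print("boxx yaw",np.arctan2(d[1],d[0]),np.linalg.norm(d)/2,"handle",h.round(1).tolist(),h.mean(0))
# scene: tabs, discs
print("scene tabs",c3([(532,227),(399,333),(255,443)],28).round(1).tolist(),"discs",c3([(132,338),(223,206),(441,133)],52).round(1).tolist())
E
python3 m.py
```

```text
ledge [[672.3, 6.5], [672.6, -11.3], [444.3, -36.9], [444.0, -18.7]] [558.3 -15.1] tabs [[648.0, -4.9], [558.8, -15.4], [469.1, -24.8]] [558.6 -15. ]
yaw 0.11078263852354281 229.7226200355503 tabyaw 0.11093850607048604 179.98230570349506
A [654.3 -82.3] yaw(disc end) 1.457 len 59.3448771083482 disc [657.2 -69.9] ctr from disc [655.6 -83.8]
B [ 569.4 -121.4] yaw(disc end) 1.309 len 60.192629610942035 disc [ 573.7 -109.8] ctr from disc [ 570.1 -123.4]
C [469.9 -95.1] yaw(disc end) 1.588 len 62.27341918220077 disc [469.6 -82.8] ctr from disc [469.8 -96.8]
lid [[600.1, 417.0], [630.6, 220.1], [376.5, 181.9], [345.7, 378.2]] [488.23265353 299.31504978]
boxx yaw 1.7253354255710178 198.93952550089668 handle [[549.8, 238.3], [447.5, 222.6]] [498.6285554  230.45097529]
scene tabs [[467.6, -30.2], [558.6, -18.3], [647.5, -8.6]] discs [[658.4, -71.6], [574.7, -112.4], [470.9, -84.9]]
```

```bash
cat >> h.py <<'E'
from scipy.spatial.transform import Rotation as Rn
def down(az): # tool z down, tool y along azimuth az
    y=np.array([np.cos(az),np.sin(az),0]);z=np.array([0,0,-1.]);x=np.cross(y,z)
    return Rn.from_matrix(np.c_[x,y,z]).as_quat()
LC=np.array([558.5,-16.2]);LY=.111
ex=np.array([np.cos(LY),np.sin(LY)]);ey=np.array([-ex[1],ex[0]])
def st(m):
    s=env.read_state();print(m,round(s["time_s"],2),np.round(s["tool_pos"],1),np.round(s["force"],2),round(s["width"],1),flush=True);return s
def servo(c,yaw,k,n):
    c=np.array(c);q0=down(yaw-np.pi/2);q1=down(LY);Z=88
    set_gripper(56)
    env.reach([*c,165],q0); st("above")
    env.move_l([*c,Z],rate=120,f_stop=15); st("down")
    set_gripper(0); st("grip")
    p=LC+90*k*ex-39*ey
    env.move_l([*(p-10*ey),Z],rot=q1,rate=60); st("near")
    print("stop",env.move_l([*(p+7*ey),Z],rate=25,f_stop=6)); s=st("push")
    print("in ledge frame of place",((np.array(s["tool_pos"][:2])-p)@np.c_[ex,ey]).round(2))
    set_gripper(56); s=st("open")
    env.move_l([*np.array(s["tool_pos"][:2]),165],rate=150)
    cv2.imwrite(f"pics/{n}.png",viewer.camera("scene"))
E
python3 - <<'E'
from h import *
servo((655,-84),1.457,1,"s1")
E
python3 -c "
import cv2
a=cv2.imread('pics/s1.png');cv2.imwrite('pics/s1c.png',cv2.resize(a[120:290,180:350],None,fx=3.5,fy=3.5,interpolation=cv2.INTER_CUBIC))"
```

```text
above 3.79 [655.2 -83.2 165.2] [0.91 0.07 0.36] 56.4
down 4.58 [655.4 -84.1  88.4] [-0.44  0.04  0.64] 56.2
grip 5.11 [655.2 -84.   88.5] [-0.28 -0.22  4.  ] 29.6
near 5.74 [654.  -54.5  88.6] [0.29 2.21 5.55] 29.6
stop True
push 5.98 [653.9 -54.2  88.5] [-0.63  0.21  4.49] 29.8
in ledge frame of place [ 0.65 -9.32]
open 6.59 [653.9 -54.1  88.4] [-0.32 -0.65 -1.15] 56.1
```

View pics/s1c.png

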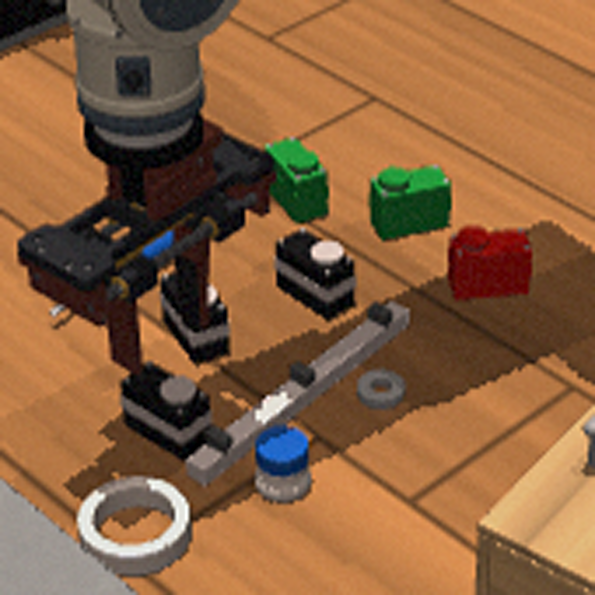

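Servo A is square at its tab but about 9 mm short, because the force stop tripped on a starting transient. I'll re-grip, let it settle and push with a higher threshold.

```bash
sed -i 's/    print("stop",env.move_l(\[\*(p+7\*ey),Z\],rate=25,f_stop=6))/    env.hold(.3); print("stop",env.move_l([*(p+7*ey),Z],rate=25,f_stop=12))/' h.py
python3 - <<'E'
from h import *
p=LC+90*ex-39*ey
servo(p-9.3*ey+.6*ex,np.pi/2+LY,1,"s2")
E
python3 -c "
import cv2
a=cv2.imread('pics/s2.png');cv2.imwrite('pics/s2c.png',cv2.resize(a[120:290,180:350],None,fx=3.5,fy=3.5,interpolation=cv2.INTER_CUBIC))"
```

```text
above 7.77 [653.8 -54.2 164.7] [-0.48 -0.56 -0.96] 56.1
down 8.56 [654.3 -54.2  88.4] [1.09 0.17 0.25] 56.2
grip 9.08 [654.1 -54.2  88.5] [-1.49  0.83  4.06] 29.5
near 9.33 [653.9 -54.7  88.5] [0.71 2.59 6.11] 29.5
stop True
push 10.16 [652.7 -44.   88.6] [ 0.18 -2.    3.62] 29.9
in ledge frame of place [0.54 0.98]
open 10.77 [652.7 -43.6  88.5] [-1.18 -0.1   0.23] 55.9
```

View pics/s2c.png

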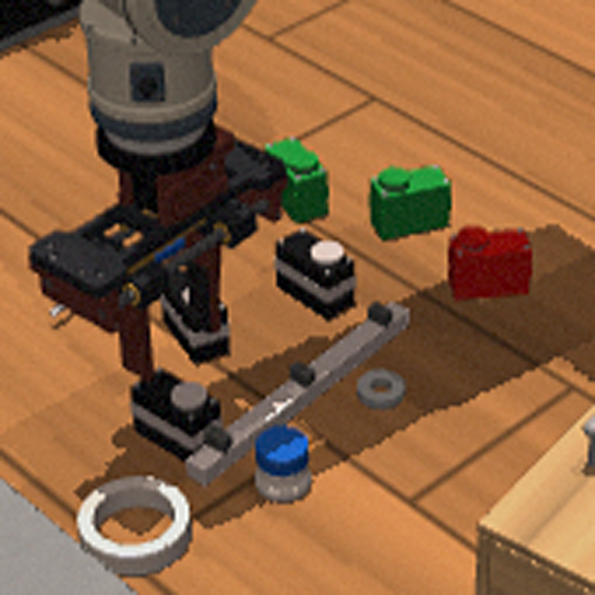

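Servo A now touches the ledge at the far tab, where the push stopped within 1 mm of the computed contact point. Next are B and C.

```bash
python3 - <<'E'
from h import *
servo((569.8,-123.4),1.309,0,"s3")
servo((470,-97),1.588,-1,"s4")
# park toward lid
env.move_l([470,-40,260],rate=250)
env.reach([498.6,230,300],down(1.725-np.pi)); st("over handle")
cv2.imwrite("pics/t5.png",viewer.camera("top"))
cv2.imwrite("pics/s5.png",viewer.camera("scene"))
a=cv2.imread("pics/t5.png");cv2.imwrite("pics/t5c.png",cv2.resize(a[160:260,270:390],None,fx=6,fy=6,interpolation=cv2.INTER_CUBIC))
E
```

```text
above 12.22 [ 569.8 -124.   165. ] [1.2  0.43 0.97] 56.1
down 13.02 [ 570.3 -123.3   88.3] [-0.34  0.61 -0.29] 56.2
grip 13.54 [ 569.9 -123.5   88.5] [-0.34  0.03  5.46] 30.2
near 14.68 [564.6 -64.5  88.5] [-0.03 -0.95  6.54] 30.1
stop True
push 15.49 [563.5 -53.8  88.6] [ 0.48 -3.82  2.52] 29.7
in ledge frame of place [0.82 1.04]
open 16.1 [563.4 -54.   88.4] [ 0.33 -0.4  -0.61] 56.1
above 17.52 [469.6 -97.4 165. ] [-0.28 -0.26  0.29] 56.1
down 18.31 [470.5 -96.9  88.2] [-0.29  0.33 -0.2 ] 56.0
grip 18.83 [470.  -97.1  88.4] [-1.98  0.82  6.25] 29.8
near 19.36 [475.3 -74.   88.4] [1.03 2.13 5.77] 30.0
stop True
push 20.15 [474.4 -64.2  88.5] [-0.67 -3.11  3.75] 29.9
in ledge frame of place [1.14 0.66]
open 20.76 [474.1 -64.7  88.3] [-0.04 -0.01 -0.32] 55.7
over handle 23.79 [498.5 229.5 299.2] [0.13 0.81 0.84] 56.0
```

View pics/t5c.png

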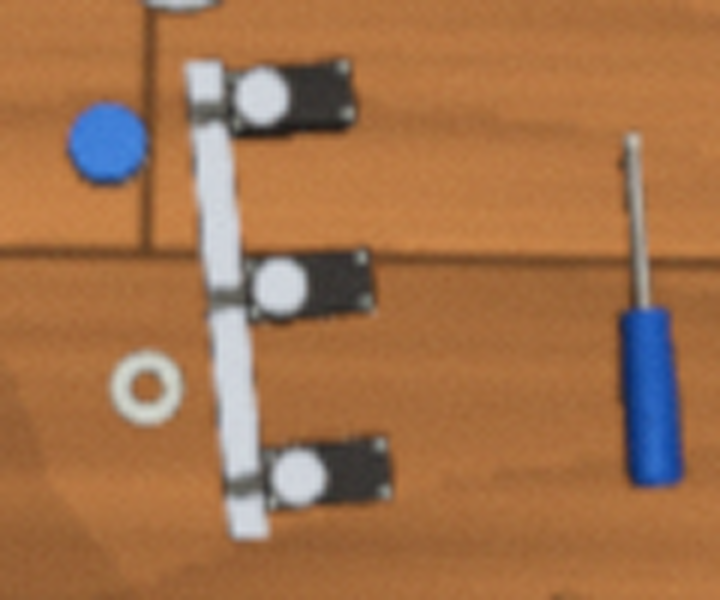

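View pics/s5.png

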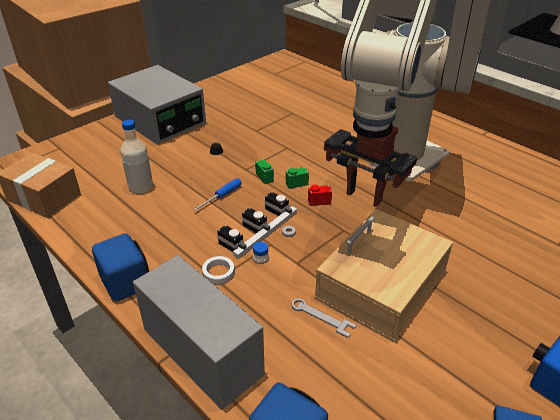

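All three servos are in a row against the ledge, with discs at crop (262,97), (280,287) and (298,476). I'll check this numerically before lifting the lid.

```bash
python3 - <<'E'
from h import *
c1=lambda p,z:crop("top",p,270,160,6,z)
c=np.array([558.5,-15.1])
print("discs",((c1([(262,97),(280,287),(298,476)],52)-c)@np.c_[ex,ey]).round(1).tolist(),"want +-90,-25")
for far in ([(341,66),(349,114)],[(361,257),(367,302)],[(379,444),(386,491)]):
    f=(c1(far,45)-c)@np.c_[ex,ey]; print(f.round(1).tolist())
E
```

```text
discs [[91.1, -25.3], [1.5, -25.1], [-87.2, -25.0]] want +-90,-25
[[102.9, -64.0], [80.0, -65.5]]
[[12.2, -64.6], [-9.1, -65.3]]
[[-76.0, -64.4], [-98.2, -65.6]]
```

```bash
python3 - <<'E'
from h import *
BY=1.7245;bx=np.array([np.cos(BY),np.sin(BY)]);C=np.array([488.3,298.8]);H=C-70*bx
q=down(BY-np.pi)
env.move_l([*H,194.5],rot=q,rate=120,f_stop=15); st("down")
set_gripper(0); s=st("grip")
T0=np.array([*H,194.5]);hz=85.5
hinge=C+100*bx
r=np.hypot(170,44);a0=np.arctan2(44,170)
for d in np.arange(6,60.1,6):
    a=a0+np.radians(d)
    P=hinge-r*np.cos(a)*bx
    env.move_l([*P,hz+r*np.sin(a)+65],rate=80)
    s=st(f"{d:.0f}")
env.hold(.5);s=st("end")
cv2.imwrite("pics/s6.png",viewer.camera("scene"));cv2.imwrite("pics/t6.png",viewer.camera("top"))
E
```

```text
down 24.93 [499.4 229.8 195.1] [ 0.98 -1.46  0.12] 56.2
grip 25.71 [498.8 231.1 194.6] [-3.3   8.34 -0.6 ] 10.1
6 26.09 [497.9 236.6 211.8] [-0.1   8.29 -7.68] 10.0
12 26.48 [496.9 243.6 228.6] [ 1.2   7.66 -7.63] 10.4
18 26.86 [495.6 252.2 244.6] [ 2.09  5.1  -6.6 ] 10.0
24 27.24 [494.  262.2 259.6] [ 2.12  4.96 -6.66] 10.0
30 27.62 [492.2 273.7 273.5] [ 2.87  1.16 -5.93] 9.7
36 28.01 [490.2 286.7 286.3] [ 1.15 -4.92  1.13] 10.2
42 28.39 [488.  300.7 297.6] [ 0.8  -9.03  6.74] 10.2
48 28.77 [485.8 316.5 307.5] [ 0.2  -9.09 10.09] 10.1
54 29.16 [483.2 333.3 315.1] [ 0.22 -6.34 10.  ] 10.0
60 29.54 [480.5 350.9 320.9] [ 0.54 -5.25  8.58] 10.2
end 30.04 [480.6 350.6 320.9] [-0.21 -4.62  8.81] 10.5
```

View pics/s6.png

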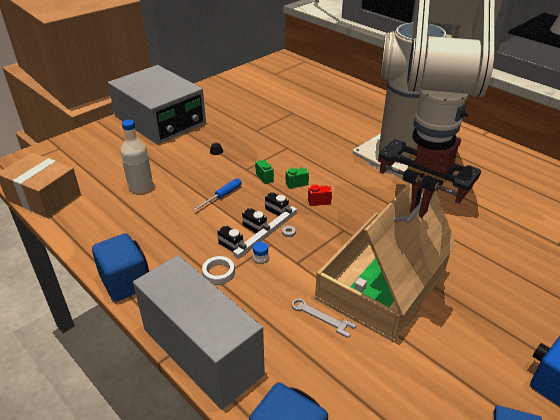

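View pics/t6.png

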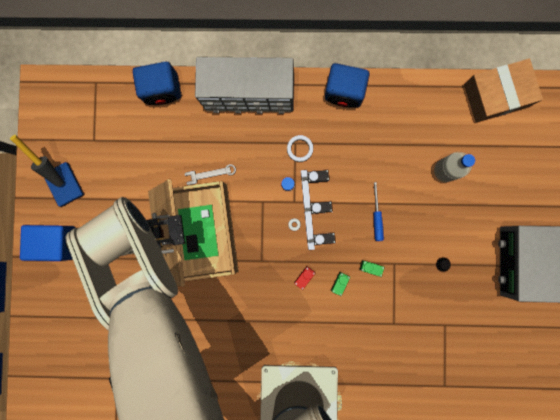

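The lid is open and pinched, and the row and bystanders look unchanged. I'll measure the lid angle by overlaying predicted front edges for 55°, 60° and 65°.

```bash
python3 - <<'E'
from h import *
BY=1.7245;bx=np.array([np.cos(BY),np.sin(BY)]);by=np.array([-bx[1],bx[0]]);C=np.array([488.3,298.8])
hin=C+100*bx
a=cv2.imread("pics/s6.png");ox,oy,s=310,170,5
im=cv2.resize(a[oy:oy+115,ox:ox+155],None,fx=s,fy=s,interpolation=cv2.INTER_CUBIC)
for d,col in ((55,(0,0,255)),(60,(0,255,0)),(65,(255,0,0))):
    th=np.radians(d)
    def L(r,n,y): # r along lid from hinge, n normal
        h=-r*np.cos(th)+n*np.sin(th); z=85.5+r*np.sin(th)+n*np.cos(th)
        return np.array([*(hin+h*bx+y*by),z])
    for n in (0,9):
        pts=[proj("scene",L(r,n,y)) for r,y in ((0,-130),(200,-130),(200,130))]
        pts=np.array([((p-[ox,oy])+.5)*s for p in pts]).round().astype(int)
        cv2.polylines(im,[pts.reshape(-1,1,2)],False,col,1)
        print(d,n,pts.tolist())
cv2.imwrite("pics/o6.png",im)
E
```

```text
55 0 [[450, 732], [236, 305], [542, -7]]
55 9 [[469, 733], [254, 302], [560, -11]]
60 0 [[450, 732], [272, 302], [577, -14]]
60 9 [[470, 734], [292, 301], [595, -16]]
65 0 [[450, 732], [311, 302], [613, -17]]
65 9 [[470, 736], [332, 303], [633, -18]]
```

View pics/o6.png

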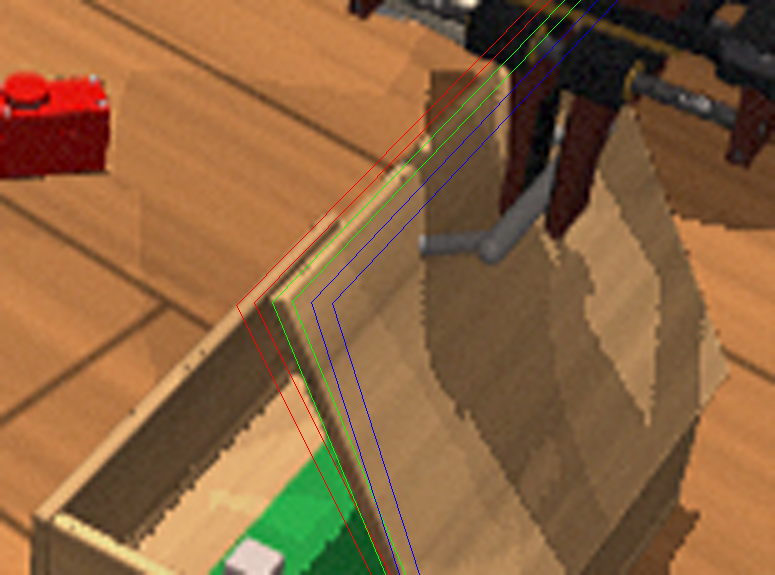

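The lid edge falls on the 60° overlay. One last check that nothing moved, then I'll hand in.

```bash
python3 - <<'E'
from h import *
a,b=[cv2.GaussianBlur(cv2.imread(f"pics/{n}.png"),(0,0),1.2).astype(int) for n in("t5","t6")]
print("max diff row region",np.abs(a-b)[135:275,280:395].max(), "spanner", np.abs(a-b)[160:180,185:240].max())
s=st("now");print(np.abs(s["dq"]).max())
workorder.sign_off();st("signed")
E
```

```text
max diff row region 22 spanner 10
now 30.14 [480.6 350.6 320.8] [-0.32 -5.23  8.48] 10.3
0.0020335113011702597
the job is handed in; nothing more can be done
the job is handed in; nothing more can be done
```

I slid the three servos square against the ledge, one at each tab. I then opened the light box lid to 60° and handed the job in at about 30 s, still holding the handle. No verdict was reported.

- **Servo row:** measured from the top camera before the lid was raised, each servo's disc was within about 3 mm of its tab along the ledge. They were within about 0.3 mm of the touching distance, and square to about 0.05 rad.
- **Lid:** in the scene camera its front edge falls on the predicted 60° line. The arm was still when I handed in, with the fingers closed to about 10 mm on the 11 mm bar and roughly 10 N on the tool.
- **Rest of the bench:** comparing the top pictures before and after the lift, the row area and the spanner showed no visible movement. The water bottle and rubber foot were only checked by eye.
- **What went wrong:** the first push on servo_a stopped about 9 mm short because the force stop tripped too early. I gripped it again and pushed it home.
- **Disagreement:** the two cameras differed by about 2–4 mm in y, so I used a value in between.

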